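# Turn a box lid over against the edge of an assembly board

### The arm

A 6-joint arm with a two-finger parallel gripper is mounted at the origin on the work surface; the furniture and walls round the work are solid. World frame = base frame: x ahead of the robot, y to its left, z up, the work surface at z = 0. Lengths are in m, angles in rad, forces in N, time in s.
With the tool pointing down it reaches from about 0.35 to 1 m from the base axis. Payload 7.1 kg.
Tool frame: the origin (TCP) lies between the finger pads; the fingertips stand 19 mm ahead of it and the grasp point (between the pads) is the TCP; y points along the fingers, z is the direction in which the jaws open and shut, and the axes are right-handed (so a half turn about y gives the same grasp; the last joint's range is limited). The gripper opens to 85 mm and grips with 20 to 120 N. Pads are 22 mm wide; open, the fingers measure 114 mm over their backs; the gripper's body (76 mm by 85 mm) begins 54 mm behind the grasp point. The pads swing forward as they close: fully open they stand 13 mm farther back than shut.
Start: joints at [-1.364, 0.423, 1.63, -0, 1.089, -0.019], TCP at [0.14, -0.609, 0.25] pointing down, gripper open.
Joint ranges: [-3, 3], [-0.9, 2.11], [0.09, 2.58], [-1.31, 4.45], [0.11, 2.69], [-2.54, 2.54]. Speed limits (rad/s): [2.39, 2.39, 3.01, 3.14, 3.14, 3.14].

### API

Orientations are given as a unit quaternion [w, x, y, z].
In Python, from station import bot gives the robot as it stands. The module is installed in compiled form; this text tells all that it offers.
- The arm moves only by the shell command python3 -m creep 'ROWS' [FORCE]. ROWS is JSON, a list of rows, each a list of 3 entries, a list of its own where there are three numbers: the shift along the world's x, y, z in mm, then the turn, a rotation vector about the world's x, y, z in rad, then the gripper's target within -1 to 1 (fully open at 1, half-way at 0, shut at -1). A call has 1 to 12 rows; each row is the pose to reach, as a shift and turn from the pose commanded when the call began; what a row does not reach only later rows make up. A row lasts 1/8 s, in which the tool goes at most 62.5 mm and 10.7 degrees, less where a joint would pass 70% of its speed; a pose out of reach is approached as far as the arm can. A call with a gripper value outside its range is refused whole. The fingers move at their own pace and stop on an object; FORCE is the grip in N (left out, the last holds). Time passes only in rows, so rows that repeat a pose let the fingers close. It gives the time, the measured TCP pose, the force and the opening at its end, in the units of the state.
- bot.sense(): the state, without advancing time (a new reading comes with each control period).
- bot.read_camera(name): name is "scene" or "top" or "wrist"; returns a dict with "image" (384x512x3 uint8, blue, green, red), "z_map" (384x512 float32, m along the optical axis (not along the pixel's ray), 0 where there is no reading), "fx", "fy", "cx", "cy" (pixels), "distortion" ([k1, k2, p1, p2, k3] as OpenCV has them; the pictures are not rectified), "xyz" and "rotation" of the camera in the world. Camera axes: x right, y down, z forward; pixel columns grow to the right and rows downward; lengths in m; the calibration is good to about 2 mm. A picture is of the moment at which its call begins.
- bot.close_job(): hands the job in, once; it reports no verdict.
Trained networks look in a picture, given as the dict that the camera call returned (one of the last four; its "shot" number tells which), for a name from the list of things; names that differ only in an ending like _2 or _b are one class to them, and where a whole thing is asked for, a point or a joint stands for the part that bears it (a point fixed in the world has none). Each returns a list of dicts, best first, with "conf" (0 to 1); they miss things now and then, are a little off and sometimes report something else, mostly with a low value. They report only what shows in the picture. A call takes as long as a camera call. They do not tell look-alikes from the thing itself.
- bot.recognise(name, picture): "centre" ([x, y, z] in m, in the coordinates of the camera as it stood for that picture, good to about 4 mm: the middle of the surface that is visible of it).
- bot.place_of(name, picture): "centre" ([x, y, z] in m, in the coordinates of the camera as it stood for that picture, good to about 4 mm: a listed point, or the origin of a listed thing).
The state is a dict: "t": time; "joint_pos": joint angles; "joint_vel": joint speeds; "joint_efforts": joint torques, N m; "tool_pos": TCP position; "orientation": TCP orientation; "contact_force": force on the tool from outside, world axes, zero at the start; "wrist_torque": the same for the moment, N m; "finger_gap": finger opening in m.
Only numpy, scipy, OpenCV 4.12 (cv2) and the standard library are available. Lean on these libraries where they do the work, as an engineer would, in place of code of your own. Each camera call takes 0.05 s, during which the arm holds its last target. There are 200 camera calls.

### The job

With the fingertips only, push the shallow metal lid against the front edge of the raised wooden board until it tips up there and flips over onto the board, hollow side up, then push it back along the board until its long side lies flush against the metal fence. Never pick the lid up clear of the surfaces, and leave the other things where they are.

Things in the scene. Friction and masses are not known exactly. Their poses are not given: they have to be found in the camera images.
- lid: loose aluminium lid, 90 (its x) x 110 (y) x 15 mm, 0.12 kg: smooth plate 5 mm thick on a 10 mm high rim set back 4 mm all round. Starts on the bench rim down, a long side facing the board 5 to 40 mm off. Origin: centre of the rim's open plane, z to the smooth face: up at first, origin at bench height; turned over on the board z is down, origin 33 mm up. Near edge rises by friction, pressed with 8 to 15 N
- board: fixed wooden board 18 mm high, 220 mm wide (its y), upright square front face towards the robot, bare top 150 mm deep (its x) up to an aluminium fence 15 mm thick that stands 20 mm above the top along the whole rear edge. Origin: foot of the front face, middle of the width, at bench height; x points to the fence (its near face at x = 150 mm), z up
- lid_corner_a (a point): corner of the lid at its +x, +y, at mid-height (45, 55, 7.5 mm from the lid's origin). The lid pushed askew into the board jams askew by friction; two fingertips spread along its near side square it
- lid_corner_b (a point): opposite corner of the lid, at its -x, -y, at mid-height (-45, -55, 7.5 mm from the lid's origin)
- gland_carton: bystander: small white carton 60x70x45 mm left of the board; origin centre of its underside
- bulb_carton: bystander: small yellow carton 45x60x50 mm right of the board, near its rear; origin centre of its underside
- tape_black: bystander: roll of black tape, 58 mm across, 19 mm high, right of the board; origin centre of its underside
- knob_1: bystander: black control knob, 41 mm across, 20 mm high, right of the lid; origin centre of its underside
- insulator_1: bystander: white ceramic insulator, 20 mm across, 22 mm high, left of the lid; origin centre of its underside
- pliers: bystander: red-handled pliers 57x166x14 mm lying on the far left; origin centre of its underside
There are look-alikes about, which are no part of the job. Of the things that look like the lid, the middle-sized one is meant.

How it is judged:
On the way, in this order (a step that is already met when the one before it is completed fails the run):
1. the lid is tipped up against the board's front edge (angle between lid's own z axis and vertical between 0.7 and 2.2 rad and x of lid in the frame of board between -0.08 and 0.035 m), for 0.02 s.
2. the lid lies turned over, hollow side up, on the board (angle between lid's own z axis and vertical above 3 rad and height (world z) of lid between 0.027 and 0.039 m), for 0.2 s.
At the end, for the whole second after the job is handed in: The lid lies still, flat and hollow side up on top of the board (within 0.1 rad of level), its long side against the fence (lid centre within 4 mm of its fully home place, within 0.06 rad of parallel), not sticking out beyond the board's ends by more than 3 mm (angle between lid's own z axis and vertical above 3.04 rad and height (world z) of lid between 0.0305 and 0.0355 m and x of lid in the frame of board between 0.101 and 0.108 m and y of lid in the frame of board between -0.058 and 0.058 m and angle between the x axis of lid and the x axis of board, either way round below 0.06 rad and linear speed of lid below 0.01 m/s); the robot touches nothing.
It fails at once if the lid is lifted or carried clear of bench and board (two opposite corners both more than 45 mm above the bench) (height (world z) of each of lid_corner_a, lid_corner_b above 0.045 m).
It fails at once if one of the other things (two cartons, tape, knob, insulator, pliers) is moved by more than 15 mm (distance of any of gland_carton, bulb_carton, tape_black, knob_1, insulator_1, pliers from where it was at the start of the episode above 0.015 m).
It also fails if it takes over 67 s, if anything falls off the work surface, if the arm or the gripper's body presses on something with over 40 N, if the wrist force passes 120 N, or if a joint passes its speed limit or range.

## Working session

There is one attempt and no reset: what is moved stays moved. The work goes in short steps, Python scripts to look and compute and a shell command to move; the robot and the scene stay as the last step left them, time stands still between calls to the robot, and variables do not carry over. Pictures are saved under pics/ and viewed, about 8 in all and at most 12, crops included, and the job is handed in when it is done.

```bash
mkdir -p pics; cat > h.py <<'E'
import numpy as np, cv2
from station import bot
def w(p,c): return np.array(c["xyz"])+R(c)@np.array(p)
def R(c):
    r=np.array(c["rotation"],float)
    if r.shape==(3,3): return r
    from scipy.spatial.transform import Rotation as Ro
    return Ro.from_quat([r[1],r[2],r[3],r[0]]).as_matrix()
def cloud(c):
    v,u=np.mgrid[0:384,0:512]; K=np.array([[c["fx"],0,c["cx"]],[0,c["fy"],c["cy"]],[0,0,1]])
    n=cv2.undistortPoints(np.stack([u,v],-1).reshape(-1,1,2).astype(np.float64),K,np.array(c["distortion"],float)).reshape(384,512,2)
    z=c["z_map"]; P=np.dstack([n*z[...,None],z]); W=P@R(c).T+np.array(c["xyz"]); W[z==0]=np.nan
    return W
E
python3 - <<'E'
from h import *
s=bot.sense(); print({k:np.round(v,3).tolist() for k,v in s.items()})
t=bot.read_camera("top"); cv2.imwrite("pics/top0.png",t["image"]); print(t["xyz"],np.round(R(t),3).tolist())
for n in ["lid","board","gland_carton","bulb_carton","tape_black","knob_1","insulator_1","pliers"]:
    print(n,[(np.round(w(d["centre"],t),3).tolist(),round(d["conf"],2)) for d in bot.place_of(n,t)])
c=bot.read_camera("scene"); cv2.imwrite("pics/sc0.png",c["image"])
np.savez("top0.npz",W=cloud(t),im=t["image"])
E
```

```text
{'t': 0.0, 'joint_pos': [-1.364, 0.424, 1.631, 0.0, 1.089, -0.019], 'joint_vel': [-0.001, 0.0, 0.002, 0.0, 0.002, 0.0], 'joint_efforts': [-0.002, -55.738, -28.174, 0.0, 0.007, -0.0], 'tool_pos': [0.14, -0.609, 0.25], 'orientation': [0.08, -0.08, 0.703, -0.702], 'contact_force': [-0.024, -0.559, 0.321], 'wrist_torque': [-0.009, -0.026, -0.026], 'finger_gap': 0.085}
[ 0.46129594 -0.01197197  1.26726741] [[-0.021, -0.995, 0.094], [-1.0, 0.021, 0.008], [-0.01, -0.094, -0.996]]
lid [([0.684, -0.423, -0.001], 0.92), ([0.496, -0.043, 0.002], 0.67), ([0.469, -0.103, 0.009], 0.67), ([0.416, 0.121, 0.003], 0.64), ([0.625, 0.175, -0.002], 0.16)]
board [([0.577, -0.021, 0.001], 0.69)]
gland_carton [([0.622, 0.173, -0.003], 0.89)]
bulb_carton [([0.736, -0.179, -0.002], 0.76)]
tape_black [([0.623, -0.2, 0.002], 0.77), ([0.577, -0.02, -0.001], 0.26)]
knob_1 [([0.534, -0.208, 0.002], 0.49)]
insulator_1 [([0.738, -0.179, -0.002], 0.7), ([0.513, 0.127, 0.002], 0.49)]
pliers [([0.514, 0.129, 0.001], 0.67), ([0.537, 0.231, -0.0], 0.64), ([0.739, -0.178, 0.0], 0.39)]
```

View pics/top0.png

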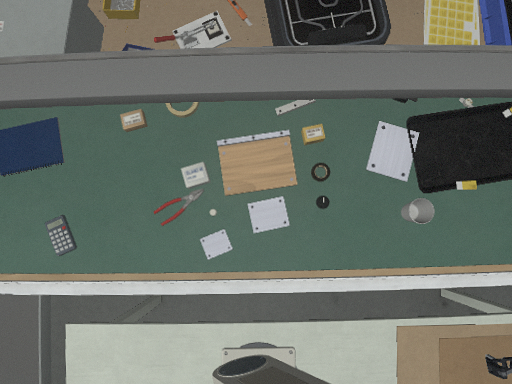

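The top view shows three white plates: (216,244) small, (268,214) middle, just before the board at (258,163), and (390,151) large. The middle one is the lid. Next I measure it and the board.

```bash
python3 - <<'E'
from h import *
d=np.load("top0.npz"); W=d["W"]; im=d["im"]; hsv=cv2.cvtColor(im,cv2.COLOR_BGR2HSV)
def rect(m,seed,n):
    k,l=cv2.connectedComponents(m.astype(np.uint8)); m=l==l[seed[1],seed[0]]
    P=W[m][:,:2]; P=P[np.isfinite(P).all(1)]; r=cv2.minAreaRect((P*1000).astype(np.float32)); print(n,m.sum(),np.round(r[0],1),np.round(r[1],1),round(r[2],1),"z",np.round(np.nanpercentile(W[m][:,2],[10,50,90])*1000,1)); print(np.round(cv2.boxPoints(r)).tolist())
white=(hsv[...,1]<60)&(hsv[...,2]>130)
print(hsv[214,268],hsv[163,258],hsv[244,300])
for s,n in [((265,212),"mid"),((216,242),"small"),((385,150),"big")]: rect(white,s,n)
wood=(hsv[...,0]<25)&(hsv[...,1]>60)&(hsv[...,2]>100)
rect(wood,(258,163),"wood")
rect(white,(250,138),"fence") if white[138,250] else print(hsv[132:142,250])
E
```

```text
[109  15 191] [ 16  85 159] [ 73  49 110]
mid 1134 [501.3 -40.3] [ 93.5 113.2] 10.8 z [10.6 14.9 18.1]
[[445.0, 7.0], [466.0, -105.0], [558.0, -87.0], [537.0, 24.0]]
small 625 [414.7 119.9] [68.4 83.9] 21.7 z [ 7.3 10.9 14.2]
[[367.0, 146.0], [398.0, 68.0], [462.0, 94.0], [431.0, 172.0]]
big 1953 [ 683.7 -425.8] [138.5 159.4] 71.6 z [18.2 21.4 24.5]
[[586.0, -466.0], [737.0, -517.0], [781.0, -385.0], [630.0, -335.0]]
wood 3546 [648.8 -10.6] [151. 222.] 7.5 z [14.5 17.8 21. ]
[[559.0, 90.0], [588.0, -130.0], [738.0, -111.0], [709.0, 109.0]]
fence 382 [7.355e+02 2.000e-01] [ 26.4 223.7] 7.5 z [ 3.3 37.2 40.8]
[[708.0, 109.0], [737.0, -112.0], [763.0, -109.0], [734.0, 113.0]]
```

View pics/sc0.png

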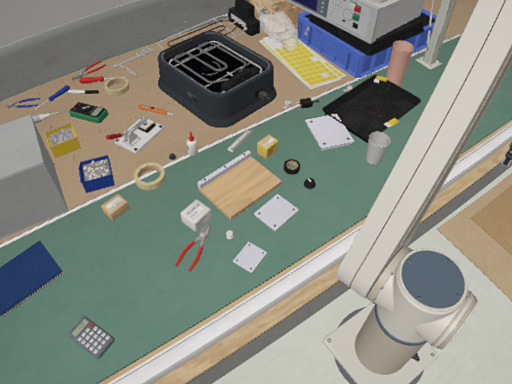

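The scene camera confirms the middle lid is the plate just before the board, at about (276,212). Sizes of 93x113 and board 151x222 fit too. Next: tool axes, and the shift to a pose behind the lid's near side.

```bash
cat >> h.py <<'E'
from scipy.spatial.transform import Rotation as Ro
TH=np.radians(7.5); EX=np.array([np.cos(TH),np.sin(TH),0]); EY=np.array([-np.sin(TH),np.cos(TH),0]); B0=np.array([.5735,-.020,0])
def tool():
    s=bot.sense(); q=s["orientation"]; return np.array(s["tool_pos"]),Ro.from_quat([q[1],q[2],q[3],q[0]]).as_matrix(),s
def toboard(p): d=np.array(p)-B0; return np.array([d@EX,d@EY,d[2]])*1000
def frombd(x,y,z): return B0*1000+EX*x+EY*y+np.array([0,0,z])
E
python3 - <<'E'
from h import *
p,M,s=tool(); print(np.round(M,3))
for sg in (1,-1):
    z=EY*sg; y=np.array([0,0,-1.]); x=np.cross(y,z); T=np.stack([x,y,z],1); print(sg,np.round(Ro.from_matrix(T@M.T).as_rotvec(),3))
print("shift",np.round(frombd(-150,-10.7,120)-p*1000,1), frombd(-150,-10.7,120))
E
```

```text
[[-0.975  0.     0.224]
 [-0.224  0.    -0.975]
 [-0.    -1.    -0.   ]]
1 [-0.    -0.     3.047]
-1 [-0.     0.    -0.095]
shift [ 286.2  558.9 -130.3] [426.17990105 -50.18738885 120.        ]
```

```bash
python3 -m creep '[[[60,116,0],[0,0,-0.05],0.4],[[120,232,0],[0,0,-0.095],0.4],[[180,350,0],[0,0,-0.095],0.4],[[240,470,-30],[0,0,-0.095],0.4],[[286,559,-80],[0,0,-0.095],0.4],[[286,559,-130],[0,0,-0.095],0.4],[[286,559,-130],[0,0,-0.095],0.4],[[286,559,-130],[0,0,-0.095],0.4],[[286,559,-130],[0,0,-0.095],0.4],[[286,559,-130],[0,0,-0.095],0.4],[[286,559,-130],[0,0,-0.095],0.4],[[286,559,-130],[0,0,-0.095],0.4]]' 40
python3 - <<'E'
from h import *
p,M,s=tool(); print(np.round(p*1000,1),toboard(p),np.round(M,3).tolist(),s["t"],s["finger_gap"],s["contact_force"])
c=bot.read_camera("wrist"); cv2.imwrite("pics/w1.png",c["image"]); W=cloud(c); np.savez("w1.npz",W=W,im=c["image"])
print(c["xyz"])
E
```

```text
t: 2.0
tool_pos: [0.4264, -0.0488, 0.1199]
orientation: [0.047, -0.048, 0.706, -0.705]
contact_force: [0.4, -0.1, 0.5]
finger_gap: 0.06
[426.4 -48.8 119.9] [-149.63985793   -9.37346809  119.87883182] [[-0.991, -0.001, 0.134], [-0.134, 0.0, -0.991], [0.001, -1.0, -0.0]] 2.0 0.05998999414028787 [ 0.44328506 -0.05748887  0.49905264]
[ 0.49801057 -0.04001668  0.24395275]
```

View pics/w1.png

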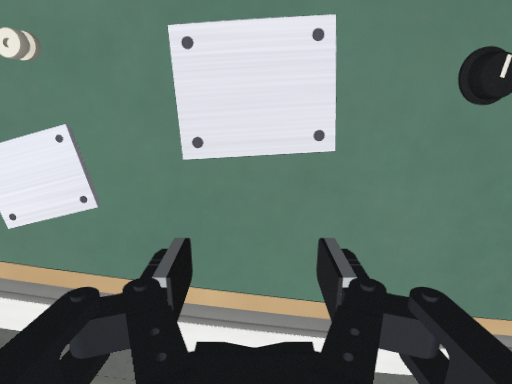

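The wrist view shows the lid at (168–336, 15–160) ahead of the fingertips at (180,240) and (328,240). I measure the lid from near, and the fingertips' height.

```bash
python3 - <<'E'
from h import *
d=np.load("w1.npz"); W=d["W"]; im=d["im"]; hsv=cv2.cvtColor(im,cv2.COLOR_BGR2HSV)
m=(hsv[...,1]<50)&(hsv[...,2]>140); k,l=cv2.connectedComponents(m.astype(np.uint8)); m=l==l[90,256]
P=W[m]; P=P[np.isfinite(P).all(1)]; print("z",np.percentile(P[:,2],[5,50,95])*1000)
r=cv2.minAreaRect((P[:,:2]*1000).astype(np.float32)); print(r); print([np.round(toboard([*(q/1000),0.015]),1).tolist() for q in cv2.boxPoints(r)])
f=W[225:300,150:360].reshape(-1,3); f=f[np.isfinite(f).all(1)]; f=f[f[:,2]>0.04]
print("tips: min z",np.percentile(f[:,2],[1,5,20,50])*1000); b=np.array([toboard(q) for q in f[f[:,2]<np.percentile(f[:,2],30)]]); print(b.min(0),b.max(0))
E
```

```text
z [14.33576822 15.5121314  16.65539361]
((502.66119384765625, -39.946937561035156), (95.54966735839844, 117.98486328125), 10.94650936126709)
[[-124.1, 45.5, 15.0], [-117.0, -72.3, 15.0], [-21.6, -66.5, 15.0], [-28.7, 51.2, 15.0]]
tips: min z [107.70097136 111.4525084  119.00872747 131.14421618]
[-161.81554352  -54.30579887  105.62070966] [-138.38111652   33.51038217  123.26169644]
```

```bash
python3 -m creep '[[[0,0,-50],[0,0,0],0.4],[[0,0,-90],[0,0,0],0.4],[[0,0,-102],[0,0,0],0.4],[[0,0,-102],[0,0,0],0.4],[[10,1.3,-102],[0,0,0],0.4],[[20,2.6,-102],[0,0,0],0.4],[[25,3.3,-102],[0,0,0],0.4],[[30,3.9,-102],[0,0,0],0.4],[[35,4.6,-102],[0,0,0],0.4],[[40,5.2,-102],[0,0,0],0.4],[[40,5.2,-102],[0,0,0],0.4]]'
python3 -m creep '[[[2,0.3,0],[0,0,0],0.4],[[4,0.5,0],[0,0,0],0.4],[[6,0.8,0],[0,0,0],0.4],[[6,0.8,0],[0,0,0],0.4]]'
```

```text
t: 3.42
tool_pos: [0.4667, -0.0449, 0.0183]
orientation: [-0.047, 0.046, -0.706, 0.706]
contact_force: [-0.2, 0.9, 0.1]
finger_gap: 0.0598
t: 3.92
tool_pos: [0.4724, -0.0441, 0.0183]
orientation: [-0.046, 0.046, -0.706, 0.706]
contact_force: [0.3, -0.4, -0.2]
finger_gap: 0.0598
```

```bash
python3 -m creep '[[[1,0.1,0],[0,0,0],0.4],[[2,0.3,0],[0,0,0],0.4],[[2,0.3,0],[0,0,0],0.4]]'
python3 -m creep '[[[1,0.1,0],[0,0,0],0.4],[[2,0.3,0],[0,0,0],0.4],[[2,0.3,0],[0,0,0],0.4]]'
python3 - <<'E'
from h import *
c=bot.read_camera("wrist"); cv2.imwrite("pics/w2.png",c["image"])
E
```

```text
t: 4.3
tool_pos: [0.474, -0.0438, 0.0183]
orientation: [0.046, -0.046, 0.706, -0.706]
contact_force: [-1.7, 0.3, 0.7]
finger_gap: 0.0599
t: 4.68
tool_pos: [0.4763, -0.0435, 0.0183]
orientation: [-0.046, 0.046, -0.706, 0.706]
contact_force: [-0.1, -0.4, 0.5]
finger_gap: 0.0598
```

View pics/w2.png

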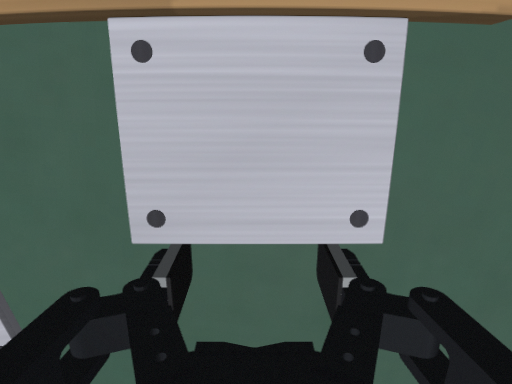

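The lid (132–384, 20–243) sits square against both fingertips. Its far side, at row 17, is almost at the board's face. I advance until the force rises.

```bash
for i in 1 2 ; do python3 -m creep '[[[1,0.1,0],[0,0,0],0.4],[[2,0.3,0],[0,0,0],0.4],[[2,0.3,0],[0,0,0],0.4]]' | grep -E "pos|force"; done
```

```text
tool_pos: [0.4779, -0.0432, 0.0183]
contact_force: [-2.0, 0.2, 0.2]
tool_pos: [0.478, -0.043, 0.0181]
contact_force: [-7.4, -2.6, 5.0]
```

```bash
python3 -m creep '[[[1,0.1,0],[0,0,0],0.4],[[1,0.1,2],[0,0,0],0.4],[[1,0.1,4],[0,0,0],0.4],[[1,0.1,6],[0,0,0],0.4],[[1,0.1,6],[0,0,0],0.4]]'
python3 - <<'E'
from h import *
c=bot.read_camera("wrist"); W=cloud(c); cv2.imwrite("pics/w3.png",c["image"])
for r in (40,80,120,160,200,230): print(r, np.round(toboard(np.nanmedian(W[r-3:r+4,200:300].reshape(-1,3),0)),1))
E
```

```text
t: 6.1
tool_pos: [0.4782, -0.0428, 0.0237]
orientation: [0.044, -0.048, 0.706, -0.705]
contact_force: [-7.3, -2.8, -0.2]
finger_gap: 0.0598
40 [-4.9 -9.3 16. ]
80 [-19.4  -9.3  16.9]
120 [-34.5  -9.3  17.7]
160 [-50.4  -9.2  18.8]
200 [-67.1  -9.2  19.7]
230 [-80.3  -9.1  20.5]
```

```bash
python3 -m creep '[[[1,0.1,3],[0,0,0],0.4],[[1.2,0.2,6],[0,0,0],0.4],[[1.5,0.2,9],[0,0,0],0.4],[[2.2,0.3,12.5],[0,0,0],0.4],[[3,0.4,16],[0,0,0],0.4],[[3,0.4,16],[0,0,0],0.4]]'
python3 - <<'E'
from h import *
c=bot.read_camera("wrist"); W=cloud(c); cv2.imwrite("pics/w4.png",c["image"])
for r in (40,80,120,160,200,230): print(r, np.round(toboard(np.nanmedian(W[r-3:r+4,200:300].reshape(-1,3),0)),1))
E
```

```text
t: 6.9
tool_pos: [0.48, -0.0424, 0.0396]
orientation: [0.043, -0.049, 0.706, -0.705]
contact_force: [-10.0, -4.0, 1.6]
finger_gap: 0.0598
40 [-0.7 -8.9 16.4]
80 [-17.   -8.9  20.3]
120 [-33.3  -9.   24.4]
160 [-49.7  -8.9  28.3]
200 [-66.3  -9.   32.3]
230 [-78.9  -9.   35.4]
```

```bash
python3 -m creep '[[[1,0.1,3.4],[0,0,0],0.4],[[2.2,0.3,6.7],[0,0,0],0.4],[[3.5,0.5,10],[0,0,0],0.4],[[5,0.7,13],[0,0,0],0.4],[[6.6,0.9,16],[0,0,0],0.4],[[8.4,1.1,19],[0,0,0],0.4],[[8.4,1.1,19],[0,0,0],0.4]]'
python3 - <<'E'
from h import *
c=bot.read_camera("wrist"); W=cloud(c); cv2.imwrite("pics/w5.png",c["image"])
for r in (40,80,120,160,200,230): print(r, np.round(toboard(np.nanmedian(W[r-3:r+4,200:300].reshape(-1,3),0)),1))
E
```

```text
t: 7.82
tool_pos: [0.4862, -0.0415, 0.0582]
orientation: [0.042, -0.051, 0.706, -0.705]
contact_force: [-16.3, -5.6, 7.5]
finger_gap: 0.0598
40 [ 7.7 -8.6 18.6]
80 [-10.3  -8.6  22. ]
120 [-28.1  -8.7  30.9]
160 [-45.1  -8.7  39.2]
200 [-61.3  -8.8  47.3]
230 [-73.1  -8.8  53.1]
```

```bash
python3 -m creep '[[[0,0,3],[0,0,0],0.4],[[2.2,0.3,6],[0,0,0],0.4],[[4.6,0.6,8.8],[0,0,0],0.4],[[7,0.9,11.5],[0,0,0],0.4],[[9.5,1.2,14],[0,0,0],0.4],[[12.2,1.6,16.5],[0,0,0],0.4],[[12.2,1.6,16.5],[0,0,0],0.4]]'
python3 - <<'E'
from h import *
c=bot.read_camera("wrist"); W=cloud(c); cv2.imwrite("pics/w6.png",c["image"])
for r in (40,80,120,160,200,230): print(r, np.round(toboard(np.nanmedian(W[r-3:r+4,200:300].reshape(-1,3),0)),1))
E
```

```text
t: 8.75
tool_pos: [0.5002, -0.0397, 0.0755]
orientation: [0.043, -0.049, 0.706, -0.705]
contact_force: [-14.1, -2.8, 12.1]
finger_gap: 0.0599
40 [24.7 -8.3 18.5]
80 [ 4.8 -8.3 18.6]
120 [-15.6  -8.3  26.3]
160 [-33.5  -8.5  43.3]
200 [-49.2  -8.6  58.2]
230 [-59.8  -8.8  68.3]
```

View pics/w6.png

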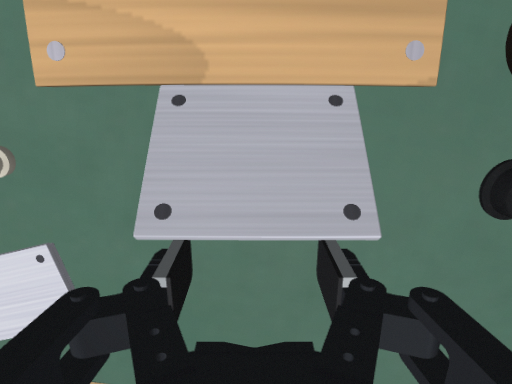

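The lid (135–380, 85–238) is tipped to about 43°, square to the board's edge, with the fingertips still on its near edge. The arc continues.

```bash
python3 -m creep '[[[2.3,0.3,3.2],[0,0,0],0.4],[[5,0.7,5.3],[0,0,0],0.4],[[8,1,7.2],[0,0,0],0.4],[[11,1.5,8.9],[0,0,0],0.4],[[14.3,1.9,10.6],[0,0,0],0.4],[[17.5,2.3,12],[0,0,0],0.4],[[17.5,2.3,12],[0,0,0],0.4]]'
python3 - <<'E'
from h import *
c=bot.read_camera("wrist"); W=cloud(c); cv2.imwrite("pics/w7.png",c["image"])
for r in (120,140,160,180,200,220,230): print(r, np.round(toboard(np.nanmedian(W[r-3:r+4,200:300].reshape(-1,3),0)),1))
E
```

```text
t: 9.68
tool_pos: [0.5223, -0.0374, 0.0884]
orientation: [-0.046, 0.046, -0.706, 0.706]
contact_force: [-6.2, -0.2, 9.8]
finger_gap: 0.0601
120 [ 5.5 -8.9 18.4]
140 [-6.  -8.6 21.5]
160 [-14.6  -9.   38.9]
180 [-22.   -9.2  53.8]
200 [-28.5  -9.3  66.7]
220 [-34.2  -9.3  78. ]
230 [-37.   -9.5  83. ]
```

```bash
python3 -m creep '[[[4,0.5,2.3],[0,0,0],0.4],[[8,1,3.8],[0,0,0],0.4],[[12,1.6,5.2],[0,0,0],0.4],[[16,2.1,6.3],[0,0,0],0.4],[[20,2.6,7],[0,0,0],0.4],[[24,3.1,7.5],[0,0,0],0.4],[[28,3.7,8],[0,0,0],0.4],[[28,3.7,8],[0,0,0],0.4]]'
python3 - <<'E'
from h import *
c=bot.read_camera("wrist"); W=cloud(c); cv2.imwrite("pics/w8.png",c["image"])
for r in (120,140,160,180,200,210,220,230): print(r, np.round(toboard(np.nanmedian(W[r-3:r+4,200:300].reshape(-1,3),0)),1))
E
```

```text
t: 10.72
tool_pos: [0.5531, -0.0335, 0.0987]
orientation: [-0.048, 0.044, -0.705, 0.706]
contact_force: [-5.7, 2.3, 25.6]
finger_gap: 0.0597
120 [36.4 -8.7 18.5]
140 [23.9 -8.7 18.6]
160 [11.  -8.9 18.5]
180 [ 0.9 -9.1 30.9]
200 [-1.4 -9.1 64.1]
210 [-2.3 -9.6 77.1]
220 [-3.1 -9.7 88.4]
230 [-7.6 -9.6 89.9]
```

```bash
python3 -m creep '[[[0,0,3],[0,0,0],0.4],[[2,0.3,5],[0,0,0],0.4],[[5,0.7,6],[0,0,0],0.4],[[8,1,6],[0,0,0],0.4],[[11,1.4,6],[0,0,0],0.4],[[14,1.8,6],[0,0,0],0.4],[[17,2.2,6],[0,0,0],0.4]]'
python3 - <<'E'
from h import *
c=bot.read_camera("wrist"); W=cloud(c); cv2.imwrite("pics/w9.png",c["image"])
for r in (80,100,120,140,160,180,200,210,220,230): print(r, np.round(toboard(np.nanmedian(W[r-3:r+4,200:300].reshape(-1,3),0)),1))
E
```

```text
t: 11.65
tool_pos: [0.5672, -0.0315, 0.1017]
orientation: [0.046, -0.046, 0.706, -0.706]
contact_force: [-1.0, -0.0, 1.1]
finger_gap: 0.06
80 [74.  -8.6 18.6]
100 [62.1 -8.5 18.4]
120 [49.9 -8.6 18.5]
140 [37.2 -8.5 18.5]
160 [24.2 -8.4 18.5]
180 [10.8 -8.3 18.4]
200 [ 4.3 -8.8 41.5]
210 [ 5.6 -9.3 62.8]
220 [ 6.5 -9.1 79.9]
230 [ 5.8 -9.4 90.3]
```

View pics/w9.png

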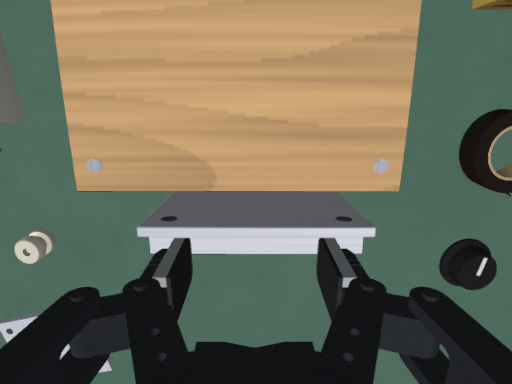

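The lid stands upright against the board, with its edge at row 230 and its rim towards the robot, slightly past vertical. I push it on over.

```bash
python3 -m creep '[[[4,0.5,0],[0,0,0],0.4],[[8,1,0],[0,0,0],0.4],[[12,1.6,0],[0,0,0],0.4],[[16,2.1,-1],[0,0,0],0.4],[[20,2.6,-2],[0,0,0],0.4],[[24,3.1,-4],[0,0,0],0.4],[[24,3.1,-4],[0,0,0],0.4],[[24,3.1,-4],[0,0,0],0.4]]'
python3 - <<'E'
from h import *
c=bot.read_camera("wrist"); W=cloud(c); cv2.imwrite("pics/w10.png",c["image"])
for r in (40,80,120,140,160,180,200,220,230): print(r, np.round(toboard(np.nanmedian(W[r-3:r+4,200:300].reshape(-1,3),0)),1))
E
```

```text
t: 12.7
tool_pos: [0.5919, -0.0284, 0.0984]
orientation: [-0.047, 0.046, -0.706, 0.706]
contact_force: [0.7, 0.4, 5.3]
finger_gap: 0.0598
40 [121.4  -8.9  18.6]
80 [98.9 -8.8 18.6]
120 [75.1 -8.9 18.5]
140 [62.7 -8.9 18.5]
160 [49.9 -8.6 18.5]
180 [36.6 -8.6 18.5]
200 [22.9 -8.5 18.4]
220 [ 8.5 -8.5 18.4]
230 [29.2 -9.4 83.4]
```

View pics/w10.png

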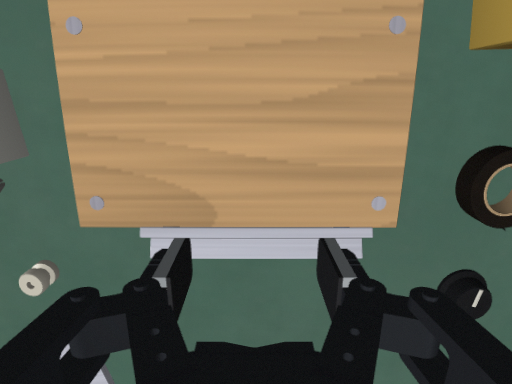

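The lid leans over the board at about 110°, still held in the fingertips' notch at rows 228–258. I keep going until it drops.

```bash
python3 -m creep '[[[5,0.7,-1],[0,0,0],0.4],[[10,1.3,-3],[0,0,0],0.4],[[15,2,-6],[0,0,0],0.4],[[20,2.6,-9],[0,0,0],0.4],[[25,3.3,-12],[0,0,0],0.4],[[25,3.3,-12],[0,0,0],0.4]]'
python3 - <<'E'
from h import *
c=bot.read_camera("wrist"); W=cloud(c); cv2.imwrite("pics/w11.png",c["image"])
for r in (40,80,120,140,160,180,200,220,230,240): print(r, np.round(toboard(np.nanmedian(W[r-3:r+4,200:300].reshape(-1,3),0)),1))
E
```

```text
t: 13.5
tool_pos: [0.6162, -0.025, 0.0853]
orientation: [0.046, -0.046, 0.706, -0.706]
contact_force: [0.3, 0.1, 0.4]
finger_gap: 0.0597
40 [143.7  -8.8  18.6]
80 [122.6  -8.9  18.6]
120 [100.4  -8.8  18.5]
140 [88.8 -8.9 18.5]
160 [76.8 -8.7 18.4]
180 [64.3 -8.7 18.5]
200 [55.4 -8.7 31.5]
220 [40.1 -8.8 23.5]
230 [33.4 -8.6 23.6]
240 [26.6 -8.7 23.5]
```

It dropped hollow side up: floor at z 23.5, rim about 32. I back off and look from behind and above.

```bash
python3 -m creep '[[[0,0,30],[0,0,0],0.4],[[-40,-5.2,50],[0,0,0],0.4],[[-90,-11.8,50],[0,0,0],0.4],[[-130,-17,50],[0,0,0],0.4],[[-130,-17,50],[0,0,0],0.4]]'
python3 - <<'E'
from h import *
c=bot.read_camera("wrist"); W=cloud(c); im=c["image"]; cv2.imwrite("pics/w12.png",im); np.savez("w12.npz",W=W,im=im)
p,M,s=tool(); print(toboard(p))
hsv=cv2.cvtColor(im,cv2.COLOR_BGR2HSV)
for r in range(20,260,12): print(r, hsv[r,256], np.round(toboard(W[r,256]),1))
E
```

```text
t: 14.18
tool_pos: [0.4827, -0.0422, 0.1358]
orientation: [0.045, -0.047, 0.706, -0.705]
contact_force: [-0.5, 0.7, -0.1]
finger_gap: 0.0598
[-90.35038602 -10.53881709 136.20617534]
20 [113   9 244] [ 28.4 -12.3  23.9]
32 [116   7 244] [ 20.9 -12.3  23.7]
44 [116   8 243] [ 13.3 -12.3  23.7]
56 [116   7 243] [  5.7 -12.3  22.7]
68 [116   8 244] [ -2.2 -12.3  23.7]
80 [116   8 244] [-10.1 -12.3  23.1]
92 [116   7 244] [-18.2 -12.4  23.4]
104 [112  12 226] [-26.5 -12.4  22.9]
116 [ 75  69 130] [-36.2 -12.5   0.1]
128 [ 76  63 129] [-45.5 -12.5   1.5]
140 [ 75  66 131] [-55.  -12.5   0.8]
152 [ 75  63 129] [-64.9 -12.6  -0.3]
164 [ 76  64 128] [-74.9 -12.6  -0.6]
176 [ 75  65 130] [-84.8 -12.6   0.6]
188 [ 75  66 132] [-95.8 -12.6  -1.6]
200 [ 75  64 131] [-106.   -12.7   -0.4]
212 [ 75  65 130] [-116.6  -12.7    0.3]
224 [ 75  66 132] [-127.6  -12.7    0.6]
236 [ 75  66 131] [-139.   -12.7    0.4]
248 [ 76  67 129] [-150.7  -12.7    0.3]
```

View pics/w12.png

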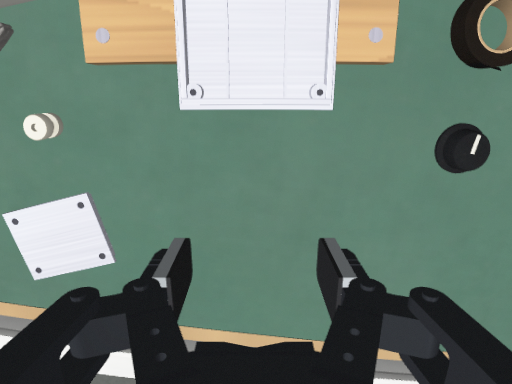

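The lid lies flat and square on the board, hollow up. Its near edge (row 108) overhangs the front by about 30 mm. I lower the tips to about z 20 and push it back.

```bash
python3 -m creep '[[[0,0,-50],[0,0,0],0.4],[[0,0,-90],[0,0,0],0.4],[[0,0,-103],[0,0,0],0.4],[[0,0,-103],[0,0,0],0.4],[[15,2,-103],[0,0,0],0.4],[[30,3.9,-103],[0,0,0],0.4],[[40,5.3,-103],[0,0,0],0.4],[[45,5.9,-103],[0,0,0],0.4],[[50,6.6,-103],[0,0,0],0.4],[[55,7.2,-103],[0,0,0],0.4],[[60,7.9,-103],[0,0,0],0.4],[[60,7.9,-103],[0,0,0],0.4]]'
python3 - <<'E'
from h import *
c=bot.read_camera("wrist"); W=cloud(c); im=c["image"]; cv2.imwrite("pics/w13.png",im)
p,M,s=tool(); print(toboard(p))
for r in range(200,250,5): print(r, np.round(toboard(W[r,256]),1))
E
```

```text
t: 15.72
tool_pos: [0.5466, -0.0342, 0.0328]
orientation: [-0.047, 0.046, -0.706, 0.706]
contact_force: [-0.3, 0.1, -0.5]
finger_gap: 0.0599
[-28.76314645 -10.5628278   32.80814296]
200 [ -0.  -12.3  23.1]
205 [ -2.3 -12.3  23.2]
210 [ -4.8 -12.3  22.7]
215 [ -6.7 -12.3  24.1]
220 [ -9.8 -12.4  21.9]
225 [ -9.7 -12.3  28.2]
230 [-10.1 -12.3  32.7]
235 [-12.  -12.3  33.5]
240 [-29.8 -12.5   0.2]
245 [-32.1 -12.5   1.6]
```

```bash
python3 -m creep '[[[6,0.8,0],[0,0,0],0.4],[[12,1.6,0],[0,0,0],0.4],[[18,2.4,0],[0,0,0],0.4],[[24,3.2,0],[0,0,0],0.4],[[30,3.9,0],[0,0,0],0.4],[[36,4.7,0],[0,0,0],0.4],[[42,5.5,0],[0,0,0],0.4],[[48,6.3,0],[0,0,0],0.4],[[54,7.1,0],[0,0,0],0.4],[[60,7.9,0],[0,0,0],0.4],[[65,8.6,0],[0,0,0],0.4],[[65,8.6,0],[0,0,0],0.4]]'
python3 - <<'E'
from h import *
c=bot.read_camera("wrist"); W=cloud(c); im=c["image"]; cv2.imwrite("pics/w14.png",im)
p,M,s=tool(); print(toboard(p))
for r in range(10,90,5): print(r, np.round(toboard(W[r,200]),1), np.round(toboard(W[r,312]),1))
for r in range(225,250,5): print(r, np.round(toboard(W[r,256]),1))
E
```

```text
t: 17.27
tool_pos: [0.6117, -0.0256, 0.0329]
orientation: [-0.047, 0.046, -0.706, 0.706]
contact_force: [0.5, -1.2, -0.2]
finger_gap: 0.0596
[ 36.76976882 -10.47834375  32.84402613]
10 [142.2   9.9  18.1] [142.3 -34.1  17.8]
15 [140.4  10.   17.7] [140.4 -34.   18.4]
20 [137.4   9.2  23.3] [137.3 -33.2  24. ]
25 [133.5   7.6  34.3] [133.8 -31.8  33. ]
30 [132.1   7.8  33. ] [132.1 -31.8  33.3]
35 [130.6   8.   32.2] [130.4 -31.9  33.3]
40 [130.2   9.4  23.9] [129.7 -33.   27.2]
45 [128.6   9.7  22.5] [128.2 -33.2  26. ]
50 [126.7   9.6  23.3] [126.2 -33.1  27.5]
55 [124.9   9.7  23.1] [124.6 -33.4  26. ]
60 [123.1   9.8  22.7] [122.9 -33.6  25.3]
65 [121.    9.6  24.5] [121.2 -34.   23.2]
70 [119.3  10.   22.7] [119.3 -34.   23.6]
75 [117.4  10.1  22.8] [117.4 -33.9  24.9]
80 [115.5   9.9  23.9] [115.6 -34.2  23.5]
85 [113.6  10.1  23.5] [113.6 -34.1  24.7]
225 [ 55.5 -12.2  27.2]
230 [ 55.8 -12.2  33.3]
235 [ 53.3 -12.2  32.7]
240 [ 44.3 -12.3  18.4]
245 [ 42.  -12.3  19. ]
```

View pics/w14.png

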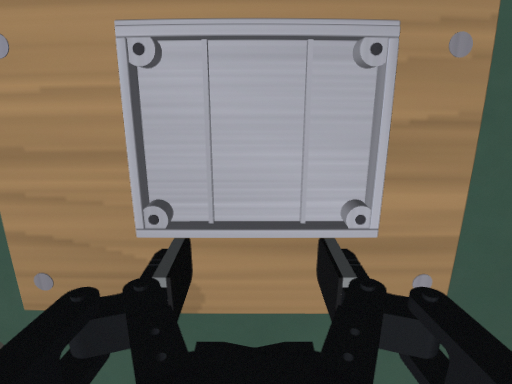

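The lid (116–398, 22–237) is square on the fingertips, with its far edge about 13 mm short of the fence. I push on gently until the force rises.

```bash
python3 -m creep '[[[3,0.4,0],[0,0,0],0.4],[[6,0.8,0],[0,0,0],0.4],[[9,1.2,0],[0,0,0],0.4],[[11,1.4,0],[0,0,0],0.4],[[11,1.4,0],[0,0,0],0.4]]' | grep -E "pos|force"; for i in 1 2 3; do python3 -m creep '[[[1,0.1,0],[0,0,0],0.4],[[1.5,0.2,0],[0,0,0],0.4],[[1.5,0.2,0],[0,0,0],0.4]]' | grep -E "pos|force"; done
```

```text
tool_pos: [0.6223, -0.0242, 0.0329]
contact_force: [0.3, 0.1, 0.1]
tool_pos: [0.6234, -0.024, 0.0328]
contact_force: [-0.7, 0.3, 1.9]
tool_pos: [0.6252, -0.0238, 0.0328]
contact_force: [-0.7, -0.4, 0.6]
tool_pos: [0.6266, -0.0236, 0.0328]
contact_force: [-1.6, -0.3, -0.0]
```

```bash
for i in 1 2; do python3 -m creep '[[[1,0.1,0],[0,0,0],0.4],[[1.5,0.2,0],[0,0,0],0.4],[[1.5,0.2,0],[0,0,0],0.4]]' | grep -E "pos|force"; done
```

```text
tool_pos: [0.6269, -0.0235, 0.0327]
contact_force: [-5.5, -1.0, 4.0]
tool_pos: [0.627, -0.0235, 0.0326]
contact_force: [-9.2, -2.1, 8.1]
```

The push stalled at the fence with 9 N. From the front-face contact to here is 150.2 mm, as it should be. I back straight off, rise and check.

```bash
python3 -m creep '[[[-3,-0.4,0],[0,0,0],0.4],[[-15,-2,0],[0,0,0],0.4],[[-40,-5.3,20],[0,0,0],0.4],[[-70,-9.2,70],[0,0,0],0.4],[[-80,-10.5,110],[0,0,0],0.4],[[-80,-10.5,110],[0,0,0],0.4],[[-80,-10.5,110],[0,0,0],0.4]]'
python3 - <<'E'
from h import *
c=bot.read_camera("wrist"); W=cloud(c); im=c["image"]; cv2.imwrite("pics/w15.png",im)
g=cv2.cvtColor(im,cv2.COLOR_BGR2HSV)
for col in (190,256,320):
    print(col,[(r,np.round(toboard(W[r,col])[[0,2]],1).tolist()) for r in range(8,120,6)])
t=bot.read_camera("top"); cv2.imwrite("pics/top2.png",t["image"])
for n in ["lid","gland_carton","bulb_carton","tape_black","knob_1","insulator_1"]:
    print(n,[(np.round(w(d["centre"],t),3).tolist(),round(d["conf"],2)) for d in bot.place_of(n,t)][:3])
E
```

```text
t: 20.7
tool_pos: [0.5495, -0.0337, 0.1427]
orientation: [-0.046, 0.046, -0.706, 0.706]
contact_force: [-0.5, 0.1, 0.1]
finger_gap: 0.0598
190 [(8, [105.4, 24.0]), (14, [101.9, 22.4]), (20, [97.7, 24.0]), (26, [93.8, 24.4]), (32, [90.0, 24.0]), (38, [86.1, 24.3]), (44, [82.4, 22.5]), (50, [77.2, 31.8]), (56, [73.4, 31.2]), (62, [69.4, 32.8]), (68, [66.2, 23.7]), (74, [62.4, 18.5]), (80, [58.2, 18.4]), (86, [54.0, 18.3]), (92, [49.7, 19.0]), (98, [45.4, 19.2]), (104, [41.1, 18.9]), (110, [36.7, 18.5]), (116, [32.2, 17.7])]
256 [(8, [105.1, 24.4]), (14, [101.7, 22.6]), (20, [97.8, 22.9]), (26, [93.7, 23.8]), (32, [89.8, 24.0]), (38, [86.1, 23.1]), (44, [nan, nan]), (50, [78.1, 24.0]), (56, [74.1, 23.7]), (62, [69.1, 34.6]), (68, [66.0, 24.1]), (74, [62.3, 19.5]), (80, [58.1, 19.4]), (86, [53.9, 16.8]), (92, [49.6, 17.3]), (98, [45.3, 18.7]), (104, [41.0, 17.5]), (110, [36.5, 16.3]), (116, [32.2, 19.0])]
320 [(8, [105.7, 23.2]), (14, [101.8, 23.4]), (20, [98.1, 22.9]), (26, [94.0, 23.9]), (32, [90.2, 23.4]), (38, [86.6, 21.9]), (44, [82.2, 24.4]), (50, [77.2, 32.3]), (56, [73.4, 32.3]), (62, [69.4, 33.8]), (68, [66.4, 22.2]), (74, [62.6, 17.5]), (80, [58.3, 19.3]), (86, [54.1, 19.7]), (92, [49.8, 19.8]), (98, [45.5, 19.0]), (104, [41.2, 18.4]), (110, [36.8, 18.3]), (116, [32.3, 18.2])]
lid [([0.678, -0.016, 0.034], 0.89), ([0.688, -0.424, 0.0], 0.59), ([0.414, 0.121, 0.001], 0.57)]
gland_carton [([0.622, 0.175, -0.004], 0.71)]
bulb_carton [([0.738, -0.177, -0.001], 0.95), ([0.622, 0.175, -0.003], 0.49)]
tape_black [([0.623, -0.203, 0.001], 0.71), ([0.513, 0.124, -0.001], 0.62), ([0.623, 0.174, 0.0], 0.37)]
knob_1 [([0.536, -0.206, -0.005], 0.71), ([0.738, -0.177, -0.002], 0.65)]
insulator_1 [([0.512, 0.127, 0.0], 0.51)]
```

View pics/w15.png

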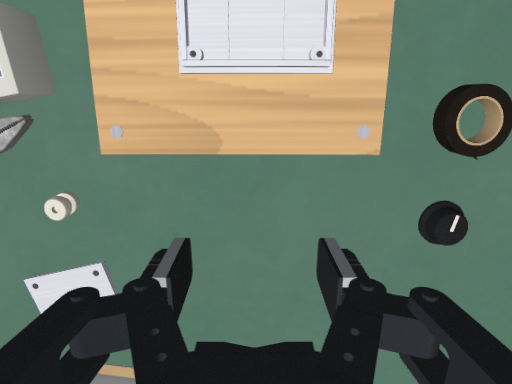

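The lid is still square with its near edge at row 73, and the bystanders are where they were. The fence side isn't in view, so I fly over it for one close look.

```bash
python3 -m creep '[[[40,5.3,20],[0,0,0],0.4],[[80,10.5,30],[0,0,0],0.4],[[80,10.5,30],[0,0,0],0.4],[[80,10.5,30],[0,0,0],0.4]]' | head -2
python3 - <<'E'
from h import *
c=bot.read_camera("wrist"); W=cloud(c); im=c["image"]; cv2.imwrite("pics/w16.png",im)
for col in (150,200,256,310,360):
    print(col,[(r,np.round(toboard(W[r,col])[[0,2]],1).tolist()) for r in range(6,70,4)])
E
```

```text
t: 21.6
tool_pos: [0.6284, -0.0231, 0.1719]
150 [(6, [199.1, 1.0]), (10, [196.1, 0.6]), (14, [192.9, 1.3]), (18, [190.1, -0.1]), (22, [187.1, -0.6]), (26, [183.8, 0.1]), (30, [180.6, 0.4]), (34, [177.3, 1.0]), (38, [174.1, 1.4]), (42, [165.2, 39.4]), (46, [162.5, 38.8]), (50, [159.8, 37.4]), (54, [156.9, 37.9]), (58, [154.0, 39.1]), (62, [152.8, 21.4]), (66, [150.1, 17.7])]
200 [(6, [198.8, 0.1]), (10, [195.5, 1.1]), (14, [192.5, 0.8]), (18, [189.5, 0.1]), (22, [186.0, 2.1]), (26, [182.9, 2.3]), (30, [180.0, 1.2]), (34, [177.0, 0.3]), (38, [167.6, 38.8]), (42, [165.0, 37.7]), (46, [162.1, 38.6]), (50, [159.3, 39.0]), (54, [156.6, 37.8]), (58, [153.7, 38.2]), (62, [152.3, 23.6]), (66, [148.4, 33.5])]
256 [(6, [198.2, 1.8]), (10, [195.0, 2.4]), (14, [192.4, 0.5]), (18, [189.4, -0.2]), (22, [186.3, -0.1]), (26, [183.2, -0.2]), (30, [179.9, 1.0]), (34, [177.0, -0.4]), (38, [167.5, 38.9]), (42, [164.9, 37.7]), (46, [162.0, 38.5]), (50, [159.2, 38.3]), (54, [156.5, 37.8]), (58, [153.6, 38.8]), (62, [152.1, 24.0]), (66, [148.4, 32.7])]
310 [(6, [nan, nan]), (10, [195.9, -0.3]), (14, [192.7, 0.5]), (18, [189.4, 1.1]), (22, [186.3, 1.0]), (26, [183.5, -0.2]), (30, [180.4, -0.4]), (34, [176.8, 1.9]), (38, [168.0, 37.0]), (42, [165.1, 37.6]), (46, [162.2, 38.6]), (50, [159.5, 37.8]), (54, [156.6, 38.4]), (58, [153.7, 39.2]), (62, [152.4, 23.7]), (66, [148.5, 33.5])]
360 [(6, [199.4, 1.0]), (10, [196.1, 1.5]), (14, [193.3, 0.5]), (18, [190.1, 1.1]), (22, [186.9, 1.5]), (26, [184.2, -0.6]), (30, [180.8, 0.2]), (34, [177.7, 0.1]), (38, [174.6, -0.2]), (42, [165.6, 37.7]), (46, [162.7, 38.4]), (50, [159.9, 38.7]), (54, [157.1, 38.7]), (58, [154.2, 38.5]), (62, [152.9, 22.5]), (66, [150.1, 19.7])]
```

View pics/w16.png

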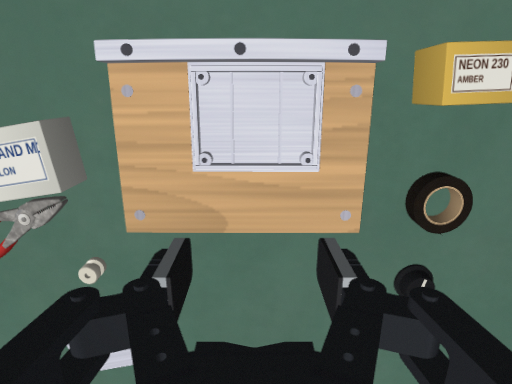

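The lid (188–325, 63–172) lies hollow up and flush against the fence (row 60) along its whole length, with nothing touched. I hand the job in.

```bash
python3 -c "
from station import bot
print(bot.close_job(), bot.sense()['t'])"
```

```text
the job is handed in; nothing more can be done
the job is handed in; nothing more can be done
```

The lid is turned over on the board, hollow side up, with its long side flush against the fence, and I handed the job in at about 21.7 s. No verdict was reported.

**What I did:** With two spread fingertips I pushed the middle-sized lid square against the board's front. I raised its near edge by friction until it stood upright, tipped it over onto the board, and pushed it back until it stalled at the fence with about 9 N.

**Last checks:**
- **Lid position:** the finger travel from the front-face contact to the fence contact was 150.2 mm, against 150 expected. The lid's far side meets the fence along its whole length, its plate lies level at about z 23.5 mm, and the top camera network put its origin at z 34 mm.
- **Surroundings:** the cartons, tape, knob and insulator were within about 5 mm of their first estimates. That is roughly the network's own accuracy, and I didn't re-measure the pliers. The gripper was clear of everything.

**What disagreed:** my camera estimate of the board's front face was about 4 mm off from the contact, so I relied on the contact.

While the lid stood nearly upright, the fingertips pressed down with up to about 26 N. That was above the suggested 8 to 15 N but well under the limits, and I eased it straight away.

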